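# Reset the tripped charging bay and take its key out

## Robot

A 7-joint arm with a two-finger parallel gripper is mounted at the origin on the work surface. World frame = base frame: x ahead of the robot, y to its left, z up, the work surface at z = 0. Lengths are in m, angles in rad, forces in N, time in s.
With the tool pointing down it reaches from about 0.4 to 0.85 m from the base axis. Payload 6.9 kg.
Tool frame: the origin (TCP) lies midway between the tips of the shut fingers; the grasp point (between the pads) lies behind it (ctrl.pinch_z is the z of the grasp point in the tool frame, in m); z points along the fingers, y is the line along which they close (so a half turn about z gives the same grasp; the last joint's range is limited). The gripper opens to 85 mm and grips with 20 to 120 N. Pads are 22 mm wide; open, the fingers measure 114 mm over their backs; the gripper's body (76 mm by 85 mm) begins 54 mm behind the grasp point. The pads swing forward as they close: fully open they stand 13 mm farther back than shut.
Start: joints at [-1.093, 0.507, -0.238, 1.5, 0.126, 1.149, -0.155], TCP at [0.227, 0.582, 0.231] pointing down, gripper open.
Joint ranges: [-3.08, 3.08], [-0.24, 2.05], [-1.43, 1.35], [0, 2.5], [-1.52, 4.66], [0.17, 1.96], [-2.89, 2.89]. Speed limits (rad/s): [2.39, 2.39, 3.14, 3.14, 3.14, 3.14, 3.14].

## Interface

Orientations are given as a unit quaternion [w, x, y, z].
In Python, from station import ctrl, get_state, vision, ticket, models gives the robot as it stands. Calls block until the motion is done:
- ctrl.movep(position, orientation): joint-space move of the TCP to a pose.
- ctrl.movel(position, frame=None, max_speed=0.15): straight line of the TCP; frame=None keeps the orientation; max_speed is the mean speed in m/s.
- ctrl.set_joints(angles): joint-space move.
- ctrl.ungrasp() and ctrl.close_gripper(force=None): open the fingers fully, or close them until they stop; force is the grip in N (None keeps the last).
- ctrl.pause(seconds).
- ctrl.ik(position, orientation): joint angles nearest the present ones, or None.
- get_state(): the state.
- vision.grab_frame(name): name is "side" or "top"; returns (picture, depth): 384x512x3 uint8, blue, green, red; 384x512 float32, m along the optical axis (not along the pixel's ray), 0 where there is no reading.
- vision.camera_info(name): a dict with "mtx" (3x3 intrinsics, pixels), "R" (3x3) and "t" (3): a world point X has camera coordinates R X + t. Camera axes: x right, y down, z forward; pixel columns grow to the right and rows downward; lengths in m; the calibration is good to about 2 mm. A picture is of the moment at which its call begins. camera_info takes no time and is no camera call.
A pose or a line that the arm cannot do raises ctrl.Unreachable and nothing moves.
- ticket.close_job(): hands the job in; it is judged then, once.
Trained networks look in the newest picture that a camera, given by its name, has taken for a name from the list of things; names that differ only in an ending like _2 or _b are one class to them, and where a whole thing is asked for, a point or a joint stands for the part that bears it (a point fixed in the world has none). Each returns a list of dicts, best first, with "p" (0 to 1); they miss things now and then, are a little off and sometimes report something else, mostly with a low value. They report only what shows in the picture. A call takes as long as a camera call. They do not tell look-alikes from the thing itself.
- models.recognise(camera, target): "point" ([column, row] in pixels, amid what is visible of it).
- models.masks_of(camera, target): "mask" (384x512 bool, what is visible of it) and "point" ([column, row] in pixels, amid what is visible of it).
The state is a dict: "time": time; "qpos": joint angles; "qd": joint speeds; "tau": joint torques, N m; "tcp_pos": TCP position; "eef_rot": TCP orientation; "contact_force": force on the tool from outside, world axes, zero at the start; "wrist_torque": the same for the moment, N m; "width": finger opening in m; "gripper_force": force on a finger pad.
Only numpy, scipy, OpenCV 4.12 (cv2) and the standard library are available. Lean on these libraries where they do the work, as an engineer would, in place of code of your own. Each camera call takes 0.05 s, during which the arm holds its last target. There are 200 camera calls.

## Task

The charging bay with the red key has tripped. Turn the red key clockwise (seen from above) as far as it goes to reset it, turn it back to where it started, pull it straight up out of its lock and leave it in the yellow key tray. Leave the black key in its lock.

Things in the scene. Friction and masses are not known exactly. Their poses are not given: they have to be found in the camera images.
- red_key: Upright key with red bow in a lock on one of two off-white boxes (90 x 90 x 50 mm, fixed). Origin: bow centre, at first 89 mm above the bench, 24.5 above the lock face. Bow 32 mm wide (x), 12 thick (y: pinch here from above), 26 tall (z up). Below it a neck, 8 mm thick, 18 long, then a bit 22 (x) x 5 (y) x 8 tall, ending 39 mm under the origin. White stripe on top at its +x end. About 50 g.
- red_lock (a joint): Cylinder of the red key's lock (flat 40 mm square aluminium face), on the key's z axis: 0 rad at home (key's x to the green dot, as at the start), growing clockwise from above to a hard stop at 1.22 (yellow dot). Stays where left; friction about 0.03 N m, 5 degrees of play on the key. The key comes out, straight up, only within 10 degrees of home; 20 mm up it is clear.
- key_tray: The yellow open tray for keys, fixed to the bench: 110 mm (x) x 140 mm (y), 25 mm high, walls and floor 4 mm thick. Origin: centre of its underside, z up. The key may lie or stand in it any way.
- black_key: A key of the same size and shape with a black plastic bow, in the lock of the other switch box; to be left there. Origin and axes as for the red key.
Mind the look-alikes: they are no part of the job. What is shaped like the part that bears red_lock but pink or purple is not meant.

How it is judged:
By the outcome, as a careful person would: the job done as asked, in the order asked, and still so for the second after the job is handed in, with the robot touching nothing.
It also fails if it takes over 45 s, if anything falls off the work surface, if the arm or the gripper's body presses on something with over 40 N, if the wrist force passes 120 N, or if a joint passes its speed limit or range.

## Working session

There is one attempt and no reset: what is moved stays moved. The work goes in short steps, each a Python script; the robot and the scene stay as the last script left them, time stands still between calls to the robot, and variables do not carry over. Pictures are saved under pics/ and viewed, at most 10 in all, crops included, and the job is handed in when it is done.

```bash
mkdir -p pics
cat > h.py <<'E'
import numpy as np, cv2
from station import ctrl, get_state, vision, ticket, models
def pts(cam, d, uv):
    c=vision.camera_info(cam); K,R,t=map(np.array,(c["mtx"],c["R"],c["t"]))
    uv=np.atleast_2d(np.round(uv)).astype(int); z=d[uv[:,1],uv[:,0]].astype(float)
    P=np.linalg.inv(K)@np.vstack([uv.T,np.ones(len(uv))])*z
    W=(R.T@(P-t.reshape(3,1))).T
    return W[z>0]
E
python3 - <<'E'
from h import *
ims=[]
for cam in("top","side"):
    im,d=vision.grab_frame(cam); cv2.imwrite(f"pics/{cam}0.png",im); np.save(f"{cam}0.npy",d)
    for n in("red_key","red_lock","key_tray","black_key"):
        for r in models.masks_of(cam,n)[:4]:
            W=pts(cam,d,np.argwhere(r["mask"])[:,::-1]); print(cam,n,round(r["p"],2),np.round(r["point"]),r["mask"].sum(),np.round(np.median(W,0),3),np.round(W.max(0),3))
s=get_state();print(s["time"],s["tcp_pos"],s["eef_rot"],s["width"],ctrl.pinch_z)
E
```

```text
top key_tray 0.79 [246. 125.] 1774 [ 0.688 -0.03   0.004] [0.741 0.039 0.031]
top black_key 0.45 [155. 181.] 76 [0.498 0.225 0.101] [0.52  0.248 0.108]
side key_tray 0.9 [336. 212.] 1827 [ 0.691 -0.034  0.005] [0.756 0.044 0.028]
0.5 [0.22708883 0.58225061 0.23123616] [-9.00889477e-06  1.84857971e-01  9.82765245e-01 -5.66278997e-05] 0.08552971394063227 -0.0187
```

View pics/top0.png

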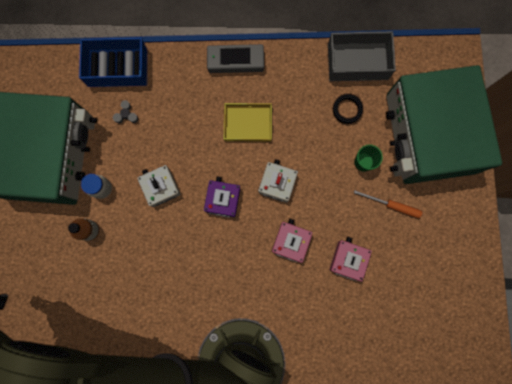

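View pics/side0.png

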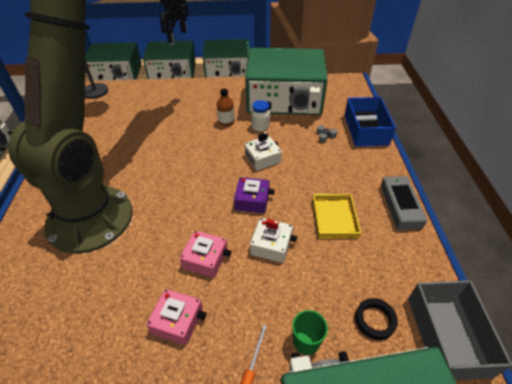

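The top view shows two off-white boxes: black key at (156,184), red key at (279,181). The pink boxes at (292,242) and (351,261) and the purple one at (222,198) are look-alikes. In the side view the red bow is at (270,225), the black key at (263,140) and the tray at (336,216). I choose the red key at top (279,181) and check it in a close crop.

Run:
```python
from h import *
a=cv2.imread("pics/top0.png")[155:210,250:305]; b=cv2.imread("pics/side0.png")[208:268,240:300]
cv2.imwrite("pics/crop1.png",np.hstack([cv2.resize(a,(400,400),interpolation=cv2.INTER_CUBIC),cv2.resize(b,(400,400),interpolation=cv2.INTER_CUBIC)]))
for cam,(r0,r1,c0,c1) in dict(top=(155,210,250,305),side=(208,268,240,300)).items():
    im=cv2.imread(f"pics/{cam}0.png").astype(int); d=np.load(f"{cam}0.npy")
    m=np.zeros(d.shape,bool); m[r0:r1,c0:c1]=1
    red=m&(im[...,2]>90)&(im[...,1]<0.5*im[...,2])&(im[...,0]<.5*im[...,2])
    uv=np.argwhere(m)[:,::-1]; W=pts(cam,d,uv); 
    K=W[(W[:,2]>.083)]; print(cam,red.sum(),"z>.083:",len(K),np.round(K.mean(0),4),np.round(K.min(0),3),np.round(K.max(0),3))
    w,v=np.linalg.eigh(np.cov(K[:,:2].T)); print("axis deg",np.degrees(np.arctan2(*v[::-1,1])),np.sqrt(w)*np.sqrt(12))
    T=K[K[:,2]>.096]; print('top rect',len(T),cv2.minAreaRect((T[:,:2]*1000).astype(np.float32)) )
    B=W[(W[:,2]>.042)&(W[:,2]<.07)]; print("box",cv2.minAreaRect((B[:,:2]*1000).astype(np.float32)))
```

```text
top 27 z>.083: 55 [ 0.5009 -0.1135  0.1004] [ 0.486 -0.123  0.085] [ 0.518 -0.105  0.107]
axis deg 161.8112262168575 [0.01186235 0.03413487]
top rect 50 ((501.87109375, -113.69671630859375), (11.150835037231445, 31.453472137451172), 70.06570434570312)
box ((502.1558837890625, -114.025146484375), (89.38246154785156, 90.3683853149414), 70.39045715332031)
side 70 z>.083: 107 [ 0.5039 -0.1195  0.0968] [ 0.49  -0.127  0.083] [ 0.519 -0.107  0.105]
axis deg 159.25754406380588 [0.01191756 0.03234611]
top rect 66 ((504.49725341796875, -117.16111755371094), (12.37744140625, 32.205989837646484), 66.32709503173828)
box ((504.35009765625, -118.04248046875), (91.51766204833984, 90.21192932128906), 70.91515350341797)
```

View pics/crop1.png

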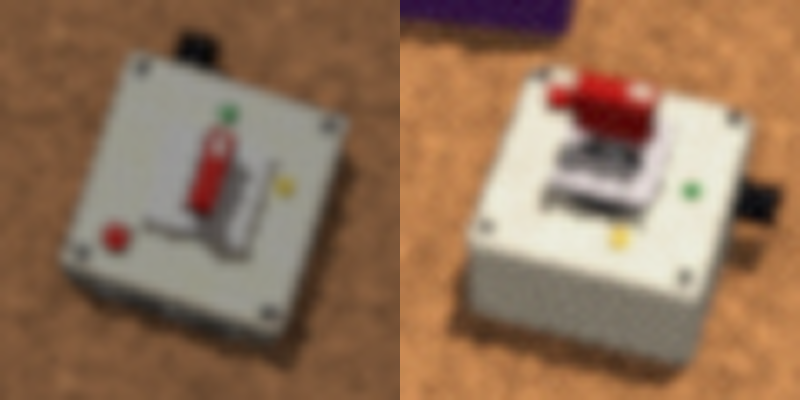

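The crop confirms it: the red key is on an off-white box, with its white stripe towards the green dot and the yellow dot clockwise from it. Its centre is about (0.503, -0.1155), with key x at about -19.5°. Next I check the joint 7 range and hover.

```bash
cat >> h.py <<'E'
def quat(phi):  # tool down, tool y at world angle phi (deg)
    a=np.radians((phi+90)/2); return np.array([0,np.cos(a),np.sin(a),0])
def rep(tag=""):
    s=get_state(); print(tag,round(s["time"],2),"tcp",np.round(s["tcp_pos"],4),"F",np.round(s["contact_force"],1),"M",np.round(s["wrist_torque"],3),"w",round(s["width"],4),"g",np.round(s["gripper_force"],1),"q7",round(s["qpos"][6],3)); return s
E
python3 - <<'E'
from h import *
P=np.array([.503,-.1155,.15])
for phi in(70.5,-109.5):
    print(phi,np.round(ctrl.ik(P,quat(phi)),3), [None if (q:=ctrl.ik(P,quat(phi+d))) is None else round(q[6],2) for d in(10,-40,-80)])
E
```

```text
70.5 [ 0.068  0.428  0.158  1.904 -0.09   0.816  1.504] [np.float64(1.66), np.float64(0.87), np.float64(0.23)]
-109.5 [-0.323  0.529  0.767  1.909 -0.467  0.891 -1.233] [np.float64(-1.13), np.float64(-1.64), np.float64(-2.33)]
```

Run:
```python
from h import *
q=quat(70.5)
ctrl.movep([.503,-.1155,.15],q); rep("hover")
im,d=vision.grab_frame("side"); cv2.imwrite("pics/side1.png",cv2.resize(im[130:290,190:350],(640,640)))
ctrl.movel([.503,-.1155,.072],max_speed=.1); rep("down")
ctrl.close_gripper(20); rep("closed")
im,d=vision.grab_frame("side"); cv2.imwrite("pics/side2.png",cv2.resize(im[170:270,220:320],(600,600)))
```

```text
hover 3.17 tcp [ 0.5034 -0.1146  0.15  ] F [ 0.5  0.4 -0.4] M [-0.017  0.026  0.076] w 0.0854 g 0.0 q7 1.504
down 4.15 tcp [ 0.5034 -0.1156  0.0724] F [ 0.1  0.2 -0.3] M [ 0.01  -0.002  0.025] w 0.0854 g 0.0 q7 1.529
closed 4.81 tcp [ 0.503  -0.1155  0.0721] F [ 0.1 -0.4  2. ] M [ 0.015  0.011 -0.001] w 0.0118 g 26.7 q7 1.529
```

View pics/side2.png

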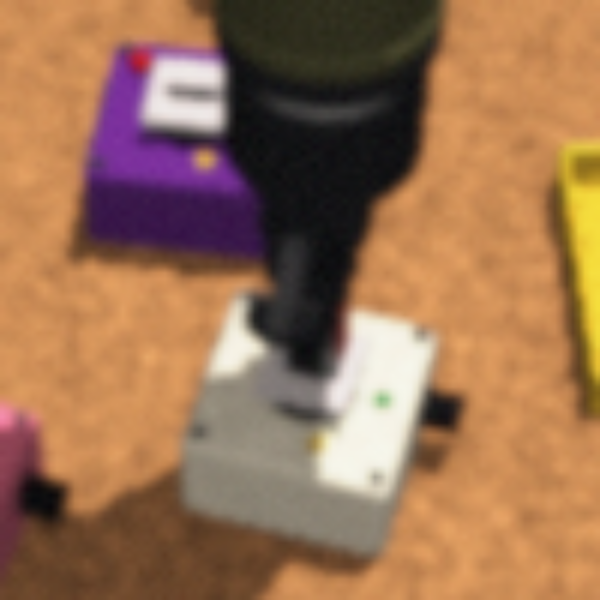

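The crop shows the fingers around the red bow with the lock face clear below. Width is 11.8 mm and side forces are tiny, so the grip is good. Now I turn it, watching the moment.

Run:
```python
from h import *
ctrl.close_gripper(40)
q0=np.array(get_state()["qpos"]); np.save("q0.npy",q0)
def turn(deg):
    q=q0.copy(); q[6]-=np.radians(deg); ctrl.set_joints(q); s=rep(deg)
    e=s["eef_rot"]; print("   phi",round(2*np.degrees(np.arctan2(e[2],e[1]))-90,2)); return s
m0=rep("start")["wrist_torque"][2]
turn(20); turn(40); turn(60); 
for a in (66,69,71,73,75,77,79,81):
    s=turn(a)
    if abs(s["wrist_torque"][2]-m0)>.35: break
```

```text
start 5.08 tcp [ 0.5031 -0.1155  0.0721] F [ 0.6 -0.7  2. ] M [-0.021 -0.002  0.003] w 0.0112 g 42.9 q7 1.529
20 5.5 tcp [ 0.5031 -0.1157  0.0721] F [-0.2 -0.6  1.7] M [-0.15   0.096 -0.013] w 0.0118 g 43.1 q7 1.184
   phi 50.71
40 5.92 tcp [ 0.5028 -0.1159  0.0721] F [-1.  -1.3  3.2] M [-0.429  0.37  -0.008] w 0.0113 g 43.2 q7 0.837
   phi 30.82
60 6.35 tcp [ 0.5026 -0.1159  0.0721] F [-3.3 -3.   3.2] M [-0.737  0.678  0.002] w 0.0112 g 43.4 q7 0.489
   phi 10.86
66 6.6 tcp [ 0.5025 -0.1159  0.0721] F [-3.9 -3.7  5. ] M [-0.797  0.939  0.068] w 0.0114 g 43.5 q7 0.384
   phi 4.85
69 6.85 tcp [ 0.5024 -0.1159  0.0721] F [-4.2 -2.3  4.4] M [-0.766  0.96   0.028] w 0.0112 g 43.5 q7 0.332
   phi 1.88
71 7.1 tcp [ 0.5024 -0.1159  0.072 ] F [-4.2 -3.8  4.8] M [-0.74   1.043  0.046] w 0.0113 g 43.5 q7 0.297
   phi -0.12
73 7.35 tcp [ 0.5024 -0.1158  0.072 ] F [-3.9 -3.3  5.3] M [-0.773  1.065  0.036] w 0.0112 g 43.6 q7 0.262
   phi -2.11
75 7.6 tcp [ 0.5023 -0.1158  0.0721] F [-4.6 -3.8  4.9] M [-0.788  1.027  0.04 ] w 0.0115 g 43.6 q7 0.227
   phi -4.12
77 7.85 tcp [ 0.5022 -0.1158  0.072 ] F [-4.7 -3.7  6. ] M [-0.746  1.11   0.186] w 0.0115 g 43.6 q7 0.192
   phi -6.09
79 8.1 tcp [ 0.5022 -0.1158  0.072 ] F [-5.1 -3.4  5.2] M [-0.758  1.157  0.404] w 0.012 g 43.9 q7 0.158
   phi -8.06
```

The moment rose sharply from 76° (70° plus the play), so that is the hard stop. Turning back, past home by the play.

Run:
```python
from h import *
im,d=vision.grab_frame("side"); a=im[195:265,235:305]
q0=np.load("q0.npy")
def turn(deg):
    q=q0.copy(); q[6]-=np.radians(deg); ctrl.set_joints(q); return rep(deg)
for a_ in(50,25,5,0,-3): turn(a_)
for a_ in(-5,-6,-7):
    if turn(a_)["wrist_torque"][2]<-.2: break
turn(0)
im,d=vision.grab_frame("side"); b=im[195:265,235:305]
cv2.imwrite("pics/turn.png",np.hstack([cv2.resize(x,(400,400),interpolation=cv2.INTER_CUBIC) for x in(a,b)]))
```

```text
50 8.7 tcp [ 0.5029 -0.1155  0.0721] F [-3.3 -2.9  3.9] M [-0.601  0.827  0.024] w 0.0118 g 43.4 q7 0.657
25 9.2 tcp [ 0.503  -0.1154  0.072 ] F [-3.1 -2.7  3.5] M [-0.464  0.871  0.023] w 0.0114 g 43.4 q7 1.089
5 9.62 tcp [ 0.5031 -0.1153  0.0721] F [-3.9 -1.3  2.6] M [-0.305  0.714  0.008] w 0.0113 g 43.3 q7 1.436
0 9.88 tcp [ 0.5031 -0.1154  0.0721] F [-3.8 -1.7  1.8] M [-0.274  0.685 -0.   ] w 0.0118 g 43.2 q7 1.524
-3 10.12 tcp [ 0.5032 -0.1154  0.0721] F [-2.2 -0.9  2.4] M [-0.275  0.559 -0.   ] w 0.0114 g 43.2 q7 1.577
-5 10.38 tcp [ 0.5031 -0.1153  0.0721] F [-2.8 -0.2  2.3] M [-0.157  0.603  0.013] w 0.0114 g 43.2 q7 1.614
-6 10.62 tcp [ 0.5031 -0.1154  0.0721] F [-3.  -0.1  1.8] M [-0.058  0.531 -0.109] w 0.0115 g 43.1 q7 1.633
-7 10.88 tcp [ 0.5031 -0.1154  0.0721] F [-1.8  0.   2. ] M [ 0.056  0.476 -0.179] w 0.0116 g 43.1 q7 1.651
0 11.12 tcp [ 0.5036 -0.1155  0.0722] F [-0.5  0.2  0.3] M [-0.024  0.05  -0.049] w 0.0113 g 42.9 q7 1.532
```

View pics/turn.png

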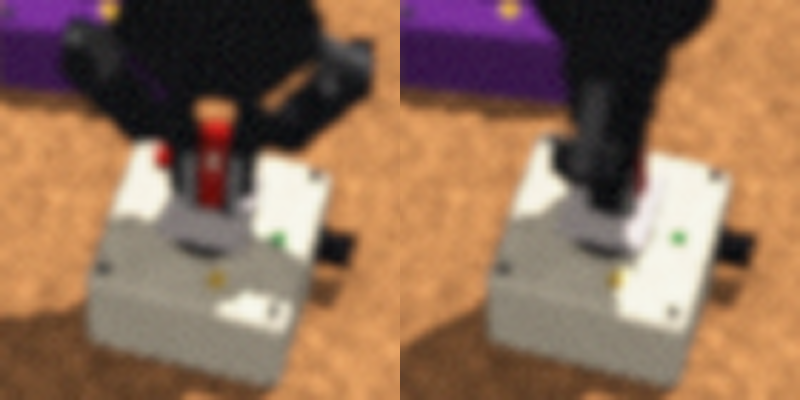

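At the left, the key points to the yellow dot with the box unchanged. At the right it is back in the home pose, and the home stop was felt at -6°. Now pulling it out.

Run:
```python
from h import *
x,y,_=get_state()["tcp_pos"]
ctrl.close_gripper(60)
ctrl.movel([x,y,.085],max_speed=.04); rep(); ctrl.movel([x,y,.11],max_speed=.06); rep("up")
ctrl.movel([x,y,.18],max_speed=.15); rep("high")
ctrl.movep([.690,-.032,.15],quat(90)); rep("over tray")
im,d=vision.grab_frame("side"); cv2.imwrite("pics/over.png",cv2.resize(im[120:270,220:400],(720,600)))
```

```text
11.87 tcp [ 0.5038 -0.1154  0.0853] F [-0.3 -0.3  0.3] M [ 0.017 -0.014  0.022] w 0.0114 g 61.1 q7 1.525
up 12.43 tcp [ 0.5038 -0.1154  0.1103] F [-0.1  0.1 -0.6] M [ 0.014 -0.026  0.001] w 0.0112 g 61.1 q7 1.517
high 13.05 tcp [ 0.5032 -0.1152  0.1793] F [-0.1  0.2 -0.8] M [0.018 0.047 0.011] w 0.011 g 61.1 q7 1.496
over tray 13.89 tcp [ 0.6887 -0.0333  0.1491] F [-1.1 -0.4  0.2] M [-0.022 -0.025  0.023] w 0.0111 g 61.2 q7 1.613
```

View pics/over.png

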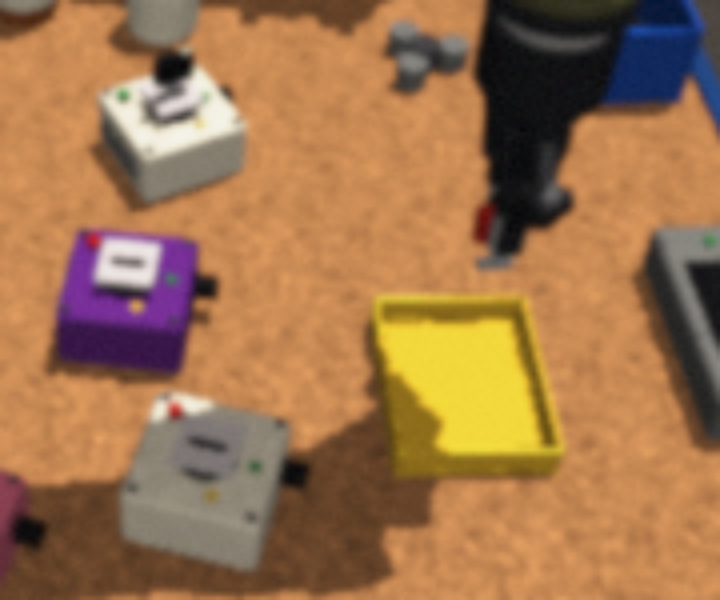

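The key is out, the slot points at the green dot again and the black key is untouched. The lamp by the red lock still shows red, as it did at the hard stop. The felt span between the two stops was about 81° (70° plus ±5° play), so the turn itself was complete. Lowering into the tray.

Run:
```python
from h import *
ctrl.movel([.690,-.032,.060],max_speed=.12); rep()
ctrl.movel([.690,-.032,.031],max_speed=.05); rep("low")
ctrl.ungrasp(); rep("open")
ctrl.movel([.690,-.032,.18],max_speed=.15)
ctrl.movep([.45,.0,.30],quat(90)); s=rep("away")
im,d=vision.grab_frame("side"); cv2.imwrite("pics/end.png",cv2.resize(im[120:270,220:400],(720,600)))
```

```text
14.84 tcp [ 0.6906 -0.0322  0.061 ] F [-0.4  0.2  0.2] M [ 0.015 -0.019  0.022] w 0.011 g 61.2 q7 1.617
low 15.57 tcp [ 0.6901 -0.032   0.031 ] F [ 0.3  0.4 -0.6] M [0.018 0.008 0.002] w 0.0111 g 61.2 q7 1.618
open 16.28 tcp [ 0.69  -0.032  0.031] F [1.1 0.1 0.8] M [-0.027  0.073 -0.001] w 0.0853 g 0.0 q7 1.618
away 18.48 tcp [ 0.451  -0.      0.2996] F [ 0.8 -0.2 -0.1] M [-0.003  0.001  0.029] w 0.0856 g 0.0 q7 1.531
```

View pics/end.png

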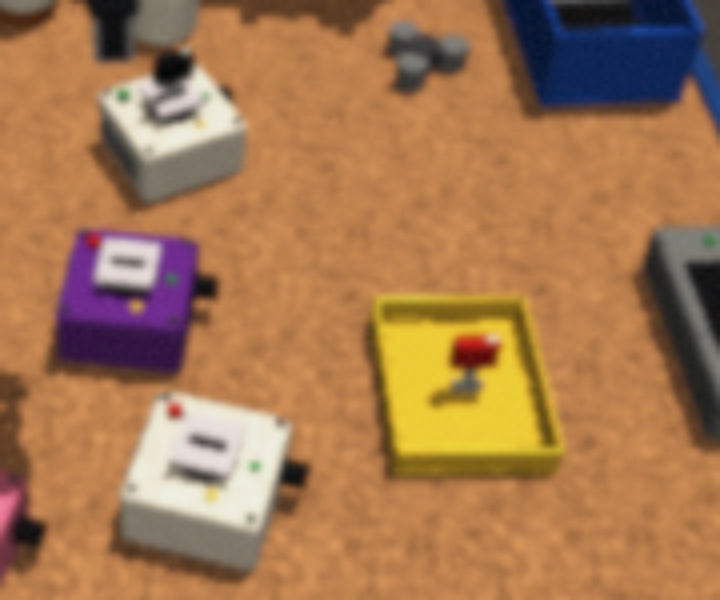

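The red key stands in the yellow tray at crop (472,360). Its lock is empty with the slot at home, and the black key is still in its lock at (172,75). The robot is clear, so I'm handing in.

```bash
python3 -c "
from h import *
print(ticket.close_job())"
```

```text
the job is handed in; nothing more can be done
None
```

I turned the red key clockwise to its hard stop, turned it back home, pulled it out and left it standing in the yellow tray; the black key is still in its lock, the job was handed in at about 18.5 s, and the lamp on the red key's box never changed from red, so the only evidence of the reset is the stop I felt.

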